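# Close the filter cell and hold its knurled cap home

### The job

Pick up the large knurled steel cap and set it over the upright spigot of the filter cell. Its hidden keyways must find the spigot's four pins by feel: turn the cap until it drops over them, then push it fully home against the spring and finish while still holding it pushed home. Leave everything else on the bench where it is.

Things in the scene. Friction and masses are not known exactly. Their poses are not given: they have to be found in the camera images.
- cap: Large knurled steel cap, open end down on the bench: 50 mm diameter, 46 mm tall, 0.15 to 0.31 kg. Origin: centre of its underside, z up. Bore 38 mm deep, 30 mm diameter; four keyways along its full depth, on the cap's +x, +y, -x, -y sides, 9 mm wide, 39 mm across, unseen from outside. Grip it from above across its diameter, anywhere on the side; turn it either way.
- cap_top (a point): Centre of the cap's closed top, 46 mm above its underside; the top is 8 mm thick, so it stands 8 mm above the spigot's top when the cap is fully home.
- stand: Filter cell's grey base plate, 120 x 120 x 20 mm, fixed to the bench, with a steel barrel 62 mm in diameter up to 45 mm above the bench. Origin: centre of the plate's underside, at bench level, z up. A fixed vertical spigot rises from the barrel on the same axis.
- spigot_tip (a point): Centre of the spigot's top, 91 mm above the bench. Spigot diameter 27 mm; its top 8 mm taper to 20 mm diameter and guide the cap on. With the cap fully home the inside of its closed top rests here and its underside is 53 mm above the bench.
- pin_level (a point): On the spigot's axis, 65 mm above the bench, level with the tops of its four radial pins (90 degrees apart, 5 mm wide, 5 mm tall, 37 mm across). Pins stand at any turn, new each time and unrelated to any listed yaw. Off the keyways the cap's underside rests on the pins at this height; turned to within 6 degrees of a match (one every 90 degrees) it drops 5 mm onto the spring seat.
- spring (a joint): Travel (m) of the brass spring seat, a round plate 50 mm in diameter around the spigot below the pins. 0: free, its top 60 mm above the bench; it grows as it is pressed down and is 0.007 with the cap fully home. It pushes up with 4 N at 0 and about 10 N at 0.007, so that a released cap rises again.
- small_cap: Bystander: a smaller knurled steel cap, 36 mm in diameter, 24 mm tall. Origin at the centre of its underside. Leave it alone.
- pot: Bystander: a white plastic sample pot, 60 mm in diameter, 62 mm tall. Origin at the centre of its underside. Leave it alone.
- jar_lid: Bystander: a white jar lid lying flat, 84 mm in diameter, 13 mm tall. Origin at the centre of its underside. Leave it alone.
- spatula: Bystander: a spatula, 200 mm long, lying on the bench. Leave it alone.
- beaker: Bystander: an open steel beaker, 70 mm in diameter, 90 mm tall. Origin at the centre of its underside. Leave it alone.
- tin: Bystander: a closed tin, 76 mm in diameter, 85 mm tall. Origin at the centre of its underside. Leave it alone.
- block: Bystander: an aluminium bar, 90 x 30 x 30 mm, lying on the bench. Origin at the centre of its underside. Leave it alone.

How it is judged:
On the way:
1. the large cap is over the spigot, down on the pins or lower (horizontal distance between cap and stand below 0.004 m and z of cap in the frame of stand below 0.068 m and angle between cap's own z axis and vertical below 0.15 rad), for 0.2 s.
At the end, for the whole second after the job is handed in: The large cap is over the spigot upright (within 4.5 degrees, 3 mm of the axis), keyways over the pins, pushed home to within 2.5 mm with the spring seat pressed at least 4.5 mm, still, and the robot is holding it there with more than 2 N (horizontal distance between cap and stand below 0.003 m and z of cap in the frame of stand between 0.05 and 0.0555 m and angle between cap's own z axis and vertical below 0.08 rad and value of joint spring above 0.0045 m and linear speed of cap below 0.02 m/s and contact force between any of the fingers, the arm and cap above 2 N); the arm keeps its last pose, push and grip.
It fails at once if a bystander is moved by more than 30 mm (distance of any of small_cap, pot, jar_lid, spatula, beaker, tin, block from where it was at the start of the episode above 0.03 m).
It also fails if it takes over 43 s, if anything falls off the work surface, if the arm or the gripper's body presses on something with over 40 N, if the wrist force passes 120 N, or if a joint passes its speed limit or range.

### The arm

A 7-joint arm with a two-finger parallel gripper is mounted at the origin on the work surface. World frame = base frame: x ahead of the robot, y to its left, z up, the work surface at z = 0. Lengths are in m, angles in rad, forces in N, time in s.
With the tool pointing down it reaches from about 0.4 to 0.85 m from the base axis. Payload 10.4 kg.
Tool frame: the origin (TCP) lies on the centre line of the jaws, within the pads' length; the fingertips stand 14 mm ahead of it and the grasp point (between the pads) lies 5 mm behind it (manip.tip_reach is the distance from the TCP to the fingertips, in m); z points along the fingers, y is the line along which they close (so a half turn about z gives the same grasp; the last joint's range is limited). The gripper opens to 85 mm and grips with 20 to 120 N. Pads are 22 mm wide; open, the fingers measure 114 mm over their backs; the gripper's body (76 mm by 85 mm) begins 54 mm behind the grasp point. The pads swing forward as they close: fully open they stand 13 mm farther back than shut.
Start: joints at [1.286, 0.332, -0.065, 1.46, 0.022, 1.35, -0.088], TCP at [0.162, -0.604, 0.213] pointing down, gripper open.
Joint ranges: [-2.6, 2.6], [-0.5, 2.12], [-1.47, 1.34], [0.16, 2.42], [-1.27, 4.41], [0.06, 2.06], [-2.6, 2.6]. Speed limits (rad/s): [2.22, 2.22, 2.79, 2.79, 3.14, 3.14, 3.14].

### API

Orientations are given as a unit quaternion [x, y, z, w].
In Python, from workcell import manip gives the robot as it stands.
- The arm moves only by the shell command python3 -m pendant 'ROWS' [FORCE]. ROWS is JSON, a list of rows, each a list of 7 numbers: the shift along the tool's x, y, z in units of 50 mm (1.0 is 50 mm), then the turn, a rotation vector about the tool's x, y, z in units of 8 degrees (1.0 is 8 degrees), then the opening, from -1 (shut) to 1 (fully open), so that 0 is half open. In form: [[dx, dy, dz, ax, ay, az, jaw], ...]. A call has exactly 10 rows; each row is the pose to reach, as a shift and turn from the pose commanded when the call began, along the tool's axes at that moment; what a row does not reach only later rows make up. A row lasts 1/8 s, in which the tool goes at most 62.5 mm and 10.7 degrees, less where a joint would pass 70% of its speed; a pose out of reach is approached as far as the arm can. A call with a gripper value outside its range is refused whole. The fingers move at their own pace and stop on an object; FORCE is the grip in N (left out, the last holds). Time passes only in rows, so rows that repeat a pose let the fingers close, or fill a call up. It gives the time, the measured TCP pose, the force, the opening and the grip force at its end, in the units of the state.
- manip.get_obs(): the state, without advancing time (a new reading comes with each control period).
- manip.camera(name): name is "scene" or "top" or "wrist"; returns (picture, depth): 420x560x3 uint8, red, green, blue; 420x560 float32, m along the optical axis (not along the pixel's ray), 0 where there is no reading.
- manip.get_calibration(name): a dict with "fx", "fy", "cx", "cy" (pixels), "xyz" and "orientation" of the camera in the world. Camera axes: x right, y up, looking along -z (the intrinsics and any distortion apply to the point x, -y, -z); pixel columns grow to the right and rows downward; lengths in m; the calibration is good to about 2 mm. A picture is of the moment at which its call begins: read the wrist's pose just before it. get_calibration takes no time and is no camera call; for the wrist camera it gives the pose at the moment of the call.
- manip.hand_in(): hands the job in; it is judged then, once.
Trained networks look in the newest picture that a camera, given by its name, has taken for a name from the list of things; names that differ only in an ending like _2 or _b are one class to them, and where a whole thing is asked for, a point or a joint stands for the part that bears it (a point fixed in the world has none). Each returns a list of dicts, best first, with "p" (0 to 1); they miss things now and then, are a little off and sometimes report something else, mostly with a low value. They report only what shows in the picture. A call takes as long as a camera call.
- manip.find_in(thing, camera): "box" ([left, top, right, bottom] in pixels, round what is visible of it).
- manip.trace(thing, camera): "pixels" (420x560 bool, what is visible of it) and "box" ([left, top, right, bottom] in pixels, round what is visible of it).
- manip.tip_of(thing, camera): "pixel" ([column, row] in pixels: a listed point, or the origin of a listed thing).
The state is a dict: "clock": time; "joint_pos": joint angles; "joint_velocities": joint speeds; "tau": joint torques, N m; "position": TCP position; "ee_rot": TCP orientation; "ft_force": force on the tool from outside, world axes, zero at the start; "torque": the same for the moment, N m; "grip_width": opening from 0.0 (shut) to 1.0 (fully open); "grasp_force": force on a finger pad.
Only numpy, scipy, OpenCV 4.12 (cv2) and the standard library are available. Lean on these libraries where they do the work, as an engineer would, in place of code of your own. Each camera call takes 0.05 s, during which the arm holds its last target. There are 200 camera calls.

## Working session

There is one attempt and no reset: what is moved stays moved. The work goes in short steps, Python scripts to look and compute and a shell command to move; the robot and the scene stay as the last step left them, time stands still between calls to the robot, and variables do not carry over. Pictures are saved under pics/ and viewed, at most 10 in all, crops included, and the job is handed in when it is done.

```bash
mkdir -p pics; ls; cat > h.py <<'E'
import numpy as np, cv2
from scipy.spatial.transform import Rotation as R
from workcell import manip
def pts(cam,depth,mask):
    c=manip.get_calibration(cam); v,u=np.nonzero(mask&(depth>0)); d=depth[v,u]
    p=np.c_[(u-c['cx'])/c['fx']*d,-(v-c['cy'])/c['fy']*d,-d]
    return R.from_quat(c['orientation']).apply(p)+c['xyz']
def circ(p):
    (x,y),r=cv2.minEnclosingCircle(p[:,:2].astype(np.float32)); return x,y,r
E
python3 - <<'E'
from h import *
o=manip.get_obs(); print(o['clock'],o['position'],o['ee_rot'],o['ft_force'],o['grip_width'])
for cam in ['top','scene']:
    im,d=manip.camera(cam); cv2.imwrite(f'pics/{cam}.png',im[:,:,::-1])
    print(cam,manip.get_calibration(cam))
    for t in ['cap','stand','small_cap','pot','jar_lid','spatula','beaker','tin','block']:
        for r in manip.trace(t,cam)[:2]:
            p=pts(cam,d,r['pixels'])
            if len(p)<20: print(t,'few');continue
            zt=np.percentile(p[:,2],95); q=p[abs(p[:,2]-zt)<.006]
            print(t,round(r['p'],2),np.round(r['box']),'zt',zt.round(4),'med',np.median(q,0).round(4),'lo',np.percentile(q,2,0).round(3),'hi',np.percentile(q,98,0).round(3))
E
```

```text
pics
0.0 [ 0.16164253 -0.60330216  0.21239841] [ 9.91443330e-01  1.30535735e-01 -1.37027978e-04 -7.26286304e-04] [ 0.46180362 -0.57872566  0.21914892] 0.9992397544901731
top {'fx': 440.0618639805516, 'fy': 440.0618639805516, 'cx': 276.29636038639086, 'cy': 209.20463128804943, 'xyz': array([ 0.48252938, -0.0124266 ,  1.34175505]), 'orientation': array([-0.02422377,  0.03411945,  0.71344657, -0.69945913])}
cap 0.62 [233. 193. 251. 213.] zt 0.0484 med [0.6132 0.0727 0.0454] lo [0.589 0.052 0.043] hi [0.634 0.093 0.05 ]
cap 0.25 [301. 146. 325. 175.] zt 0.0158 med [ 0.7453 -0.1467  0.0123] lo [ 0.71  -0.181  0.01 ] hi [ 0.779 -0.111  0.017]
stand 0.78 [313. 222. 354. 267.] zt 0.0588 med [ 0.4782 -0.1984  0.0577] lo [ 0.457 -0.224  0.053] hi [ 0.504 -0.179  0.063]
small_cap 0.5 [172. 222. 186. 236.] zt 0.0272 med [0.5435 0.2628 0.0242] lo [0.529 0.248 0.021] hi [0.559 0.279 0.029]
pot 0.7 [239. 240. 263. 257.] zt 0.0646 med [0.4768 0.0529 0.0612] lo [0.451 0.03  0.059] hi [0.497 0.074 0.066]
jar_lid 0.94 [300. 144. 327. 176.] zt 0.0158 med [ 0.7459 -0.1468  0.0123] lo [ 0.71  -0.182  0.01
[... 1479 characters left out ...]
 224. 267.] zt 0.0163 med [ 0.7498 -0.1451  0.0135] lo [ 0.712 -0.182  0.011] hi [ 0.786 -0.108  0.017]
spatula 0.71 [175. 150. 213. 185.] zt 0.0206 med [ 0.3775 -0.3726  0.0189] lo [ 0.329 -0.382  0.015] hi [ 0.423 -0.365  0.024]
beaker 0.76 [341. 270. 376. 316.] zt 0.0902 med [0.742  0.2405 0.089 ] lo [0.708 0.21  0.084] hi [0.776 0.275 0.093]
tin 0.9 [123. 176. 157. 213.] zt 0.0874 med [ 0.6489 -0.422   0.0858] lo [ 0.615 -0.454  0.082] hi [ 0.679 -0.393  0.089]
block 0.77 [426. 223. 463. 254.] zt 0.0324 med [0.445  0.3957 0.0301] lo [0.423 0.352 0.027] hi [0.468 0.436 0.033]
block 0.6 [378. 244. 395. 260.] zt 0.0265 med [0.5489 0.2639 0.0239] lo [0.531 0.248 0.021] hi [0.563 0.279 0.028]
```

View pics/top.png

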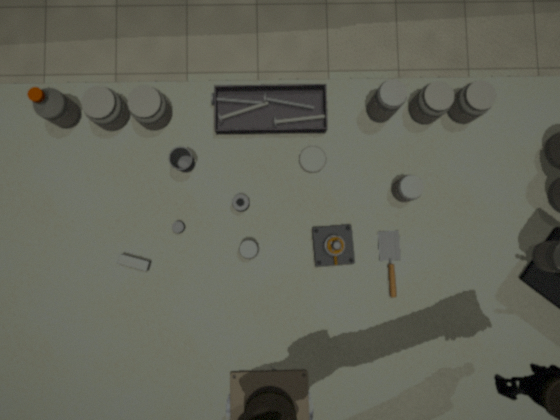

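View pics/scene.png

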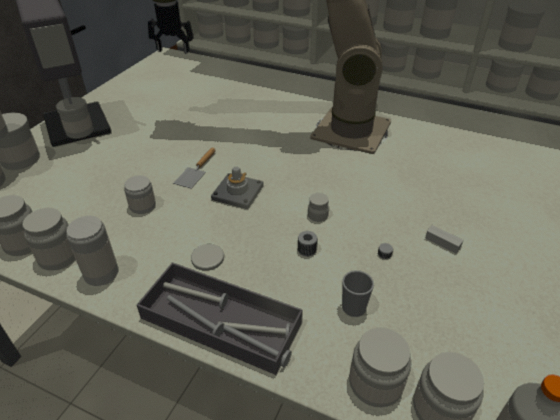

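The top view shows the cap at pixel (241,202), the stand with its brass seat and spigot at (335,246), and a clear lane between them. The scene view agrees: cap at (308,243), stand at (237,188). I'll move over the stand first for a close wrist view.

```bash
python3 -m pendant '[[8.19,-6.15,0,0,0,0,1],[8.19,-6.15,0,0,0,0,1],[8.19,-6.15,0,0,0,0,1],[8.19,-6.15,0,0,0,0,1],[8.19,-6.15,0,0,0,0,1],[8.19,-6.15,0,0,0,0,1],[8.19,-6.15,0,0,0,0,1],[8.19,-6.15,0,0,0,0,1],[8.19,-6.15,0,0,0,0,1],[8.19,-6.15,0,0,0,0,1]]'
cat > w.py <<'E'
from h import *
import sys
o=manip.get_obs(); print(o['clock'],o['position'],o['ee_rot'],o['joint_pos'].round(2) if hasattr(o['joint_pos'],'round') else o['joint_pos'])
c=manip.get_calibration('wrist'); print(c['xyz'],c['fx'],R.from_quat(c['orientation']).as_matrix()[:,2])
im,d=manip.camera('wrist'); np.save('d.npy',d); cv2.imwrite(f'pics/{sys.argv[1]}.png',im[:,:,::-1])
def ray(px,z):
    v=R.from_quat(c['orientation']).apply([(px[0]-c['cx'])/c['fx'],-(px[1]-c['cy'])/c['fy'],-1]); s=(z-c['xyz'][2])/v[2]; return c['xyz']+s*v
for t,z in [('stand',.02),('spigot_tip',.091),('pin_level',.065),('cap',.046),('cap_top',.046)]:
    for r in manip.tip_of(t,'wrist')[:1]: print(t,round(r['p'],2),np.round(r['pixel']),ray(r['pixel'],0. if t in('stand','cap') else z).round(4))
for t in ['stand','cap']:
    for r in manip.trace(t,'wrist')[:1]:
        p=pts('wrist',d,r['pixels']); print(t,round(r['p'],2),np.round(r['box']))
        for lo,hi in [(.086,.096),(.04,.05),(.056,.062),(.016,.024)]:
            q=p[(p[:,2]>lo)&(p[:,2]<hi)]
            if len(q)>30: print(lo,len(q),np.median(q,0).round(4),'circ',np.round(circ(q),4))
E
python3 w.py w1
```

```text
clock: 2.25
position: [0.4779, -0.2004, 0.2132]
ee_rot: [0.991, 0.131, -0.0, 0.0]
ft_force: [0.5, -1.0, 1.1]
grip_width: 0.999
grasp_force: 0.0
2.25 [ 0.47786812 -0.20042728  0.21315969] [ 9.91347505e-01  1.31263533e-01 -8.57855042e-05  3.87061566e-05] [ 0.74  0.13 -0.46  1.72  0.06  1.31 -1.04]
[ 0.55593688 -0.18072428  0.37371935] 357.66548760798787 [0.30663496 0.08339982 0.94816637]
stand 0.83 [279. 162.] [ 0.4826 -0.2043  0.    ]
spigot_tip 0.67 [278. 188.] [ 0.4799 -0.2039  0.091 ]
stand 0.79 [210.  95. 348. 230.]
0.04 950 [ 0.4963 -0.198   0.0448] circ [ 0.4721 -0.2053  0.039 ]
0.056 1268 [ 0.4857 -0.2012  0.0599] circ [ 0.4801 -0.2041  0.025 ]
0.016 9760 [ 0.4954 -0.1978  0.0198] circ [ 0.4806 -0.2031  0.0819]
```

View pics/w1.png

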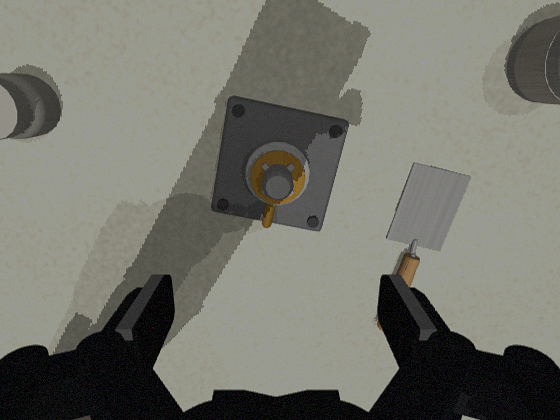

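Wrist view: the spigot tip is at pixel (278,185) on the brass seat. A brass tab points back to (268,217), and the spatula is well to the right. Stand axis is about (0.480, -0.204). Next, the cap.

```bash
python3 -m pendant '[[1,-1.13,0,0,0,0,1],[2,-2.25,0,0,0,0,1],[3,-3.38,0.5,0,0,0,1],[4.05,-4.56,1,0,0,0,1],[4.05,-4.56,1.4,0,0,0,1],[4.05,-4.56,1.4,0,0,0,1],[4.05,-4.56,1.4,0,0,0,1],[4.05,-4.56,1.4,0,0,0,1],[4.05,-4.56,1.4,0,0,0,1],[4.05,-4.56,1.4,0,0,0,1]]'
python3 w.py w2
```

```text
clock: 3.9
position: [0.6145, 0.0711, 0.1439]
ee_rot: [0.992, 0.13, 0.0, 0.0]
ft_force: [0.8, -0.4, -0.3]
grip_width: 0.999
grasp_force: 0.0
3.9 [0.61452826 0.07105462 0.14385308] [9.91526069e-01 1.29906615e-01 4.92603861e-04 2.88795496e-04] [ 0.29  0.43 -0.62  1.54  0.26  1.25 -1.68]
[0.69244442 0.0905824  0.30445832] 357.66548760798787 [0.30580259 0.08290803 0.94847827]
stand 0.94 [493. 364.] [ 0.4837 -0.2031  0.    ]
pin_level 0.47 [ 47. 203.] [0.5755 0.2258 0.065 ]
cap 0.69 [272. 180.] [0.6164 0.0734 0.    ]
cap_top 0.66 [272. 196.] [0.616  0.0725 0.046 ]
stand 0.82 [451. 309. 559. 420.]
0.016 2167 [ 0.5295 -0.1818  0.0192] circ [ 0.4904 -0.1889  0.0677]
cap 0.89 [238. 156. 302. 231.]
0.04 3238 [0.615  0.0751 0.0453] circ [0.6137 0.0746 0.0253]
0.016 96 [0.6366 0.0798 0.0204] circ [0.6271 0.0766 0.0214]
```

View pics/w2.png

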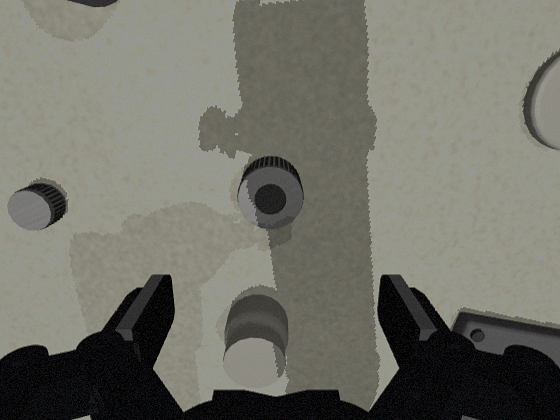

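The cap is at pixel (270,195), i.e. (0.615, 0.0735), centred between the jaws. The pot below it at (255,340) is clear. Descend and grip.

```bash
python3 -m pendant '[[0.03,-0.05,1,0,0,0,1],[0.03,-0.05,1.8,0,0,0,1],[0.03,-0.05,2.2,0,0,0,1],[0.03,-0.05,2.34,0,0,0,1],[0.03,-0.05,2.34,0,0,0,0.5],[0.03,-0.05,2.34,0,0,0,0],[0.03,-0.05,2.34,0,0,0,-0.3],[0.03,-0.05,2.34,0,0,0,-0.6],[0.03,-0.05,2.34,0,0,0,-0.6],[0.03,-0.05,2.34,0,0,0,-0.6]]' 60
```

```text
clock: 5.55
position: [0.6166, 0.0755, 0.0283]
ee_rot: [0.991, 0.131, 0.002, -0.0]
ft_force: [-0.1, 1.3, 8.5]
grip_width: 0.2
grasp_force: 4.4
```

Width 0.2 is too narrow for a 50 mm cap, so I'll look.

```bash
python3 w.py w3
```

```text
5.55 [0.61658744 0.07546661 0.0282991 ] [ 9.91430013e-01  1.30626874e-01  1.77055053e-03 -1.17012827e-04] [ 0.25  0.55 -0.58  1.64  0.34  1.05 -1.74]
[0.69410072 0.09494168 0.18915877] 357.66548760798787 [0.30328698 0.08226465 0.94934163]
cap 0.88 [276. 237.] [0.6157 0.0738 0.    ]
cap_top 0.71 [274. 280.] [0.6142 0.0742 0.046 ]
cap 0.65 [220. 199. 328. 331.]
0.04 5531 [0.6226 0.0742 0.046 ] circ [0.6139 0.0738 0.0256]
0.016 425 [0.6358 0.0802 0.0201] circ [0.6219 0.0756 0.0241]
```

View pics/w3.png

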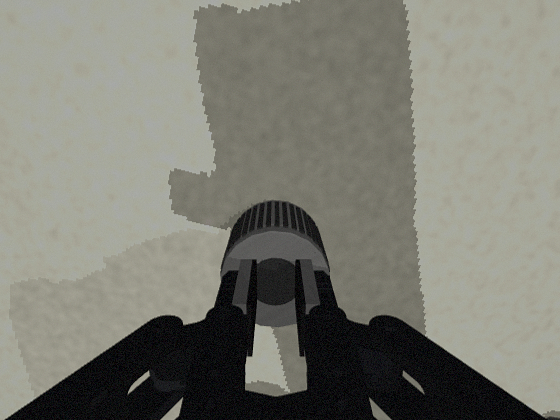

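```bash
python3 - <<'E'
from h import *
d=np.load('d.npy')
for r in range(250,361,10):
  out=[]
  for u in (240,252,276,302,312):
    m=np.zeros_like(d,bool); m[r,u]=1; p=pts('wrist',d,m)
    out.append(p[0].round(3).tolist() if len(p) else None)
  print(r,out)
o=manip.get_obs(); print(o['ft_force'],o['torque'],o['grip_width'],o['grasp_force'])
E
```

```text
250 [[0.625, 0.092, 0.046], [0.626, 0.087, 0.045], [0.628, 0.077, 0.045], [0.632, 0.066, 0.046], [0.633, 0.062, 0.047]]
260 [[0.623, 0.091, 0.052], [0.624, 0.086, 0.052], [0.624, 0.076, 0.046], [0.63, 0.066, 0.052], [0.628, 0.06, 0.045]]
270 [[0.623, 0.091, 0.06], [0.624, 0.086, 0.061], [0.619, 0.075, 0.046], [0.629, 0.066, 0.06], [0.63, 0.062, 0.06]]
280 [[0.623, 0.09, 0.067], [0.624, 0.085, 0.068], [0.614, 0.073, 0.046], [0.629, 0.067, 0.068], [0.63, 0.063, 0.068]]
290 [[0.623, 0.089, 0.075], [0.625, 0.085, 0.076], [0.61, 0.072, 0.047], [0.629, 0.067, 0.075], [0.63, 0.064, 0.075]]
300 [[0.623, 0.089, 0.081], [0.62, 0.084, 0.075], [0.605, 0.071, 0.047], [0.628, 0.068, 0.081], [0.63, 0.065, 0.082]]
310 [[0.624, 0.088, 0.089], [0.618, 0.083, 0.078], [0.6, 0.069, 0.047], [0.626, 0.067, 0.084], [0.631, 0.065, 0.089]]
320 [[0.625, 0.088, 0.095], [0.614, 0.082, 0.078], [0.593, 0.068, 0.046], [0.622, 0.066, 0.083], [0.629, 0.066, 0.093]]
330 [[0.625, 0.087, 0.1], [0.611, 0.081, 0.08], [0.554, 0.057, -0.0], [0.618, 0.065, 0.084], [0.631, 0.067, 0.1]]
340 [[0.625, 0.087, 0.104], [0.608, 0.081, 0.081], [0.547, 0.055, 0.001], [0.615, 0.064, 0.084], [0.631, 0.067, 0.104]]
350 [[0.629, 0.087, 0.113], [0.603, 0.079, 0.081], [0.539, 0.053, -0.001], [0.611, 0.063, 0.085], [0.634, 0.069, 0.113]]
360 [[0.627, 0.086, 0.114], [0.528, 0.066, 0.0], [0.532, 0.051, -0.0], [0.536, 0.035, 0.0], [0.633, 0.069, 0.115]]
[-0.88958432  0.56974932  8.69695964] [0.18379113 0.21565488 0.07228556] 0.20174680297530873 4.371730519342236
```

```bash
python3 -m pendant '[[0,0,-0.4,0,0,0,-0.6],[0,0,-0.4,0,0,0,0],[0,0,-0.4,0,0,0,1],[0,0,-0.4,0,0,0,1],[0,0,-0.4,0,0,0,1],[0,0,-0.4,0,0,0,1],[0,0,-0.4,0,0,0,1],[0,0,-0.4,0,0,0,1],[0,0,-0.4,0,0,0,1],[0,0,-0.4,0,0,0,1]]'
python3 w.py w4; python3 - <<'E'
from h import *
print('reach',manip.tip_reach)
o=manip.get_obs();d=np.load('d.npy'); m=np.ones_like(d,bool); p=pts('wrist',d,m)
t=R.from_quat(o['ee_rot']).inv().apply(p-np.array(o['position']))
for s in (1,-1):
  q=t[(s*t[:,1]>.035)&(s*t[:,1]<.065)&(abs(t[:,0])<.02)&(p[:,2]>.02)]; print(len(q),q.min(0),q.max(0)); 
  q=q[q[:,2]>q[:,2].max()-.006]; print(np.median(q,0),q.min(0),q.max(0))
E
```

```text
clock: 7.2
position: [0.6151, 0.0747, 0.0462]
ee_rot: [0.991, 0.131, 0.0, 0.0]
ft_force: [-0.5, 0.0, 0.4]
grip_width: 0.997
grasp_force: 0.0
7.2 [0.61513491 0.07471737 0.04621923] [9.91442006e-01 1.30547866e-01 1.16179166e-05 5.51886007e-05] [ 0.26  0.53 -0.59  1.63  0.32  1.08 -1.73]
[0.69320246 0.09430445 0.20677715] 357.66548760798787 [0.30658764 0.0829178  0.94822395]
cap 0.56 [273. 224.] [0.6147 0.0746 0.    ]
cap_top 0.92 [274. 257.] [0.6148 0.074  0.046 ]
cap 0.84 [225. 185. 323. 305.]
0.04 7306 [0.6162 0.0743 0.0459] circ [0.614  0.0738 0.0258]
0.016 319 [0.636  0.0798 0.02  ] circ [0.6222 0.0757 0.024 ]
reach 0.014
11776 [-0.01260925  0.03500364 -0.10494819] [ 0.01740806  0.06499941 -0.03021196]
[ 0.00107767  0.04413884 -0.03412393] [-0.01260925  0.04372317 -0.03621183] [ 0.01024042  0.05052762 -0.03021196]
11982 [-0.01239602 -0.06499681 -0.10191161] [ 0.01745043 -0.03500905 -0.02963687]
[ 0.00062199 -0.04133887 -0.03392455] [-0.01210816 -0.0477643  -0.03560512] [ 0.01018974 -0.04092131 -0.02963687]
```

View pics/w4.png

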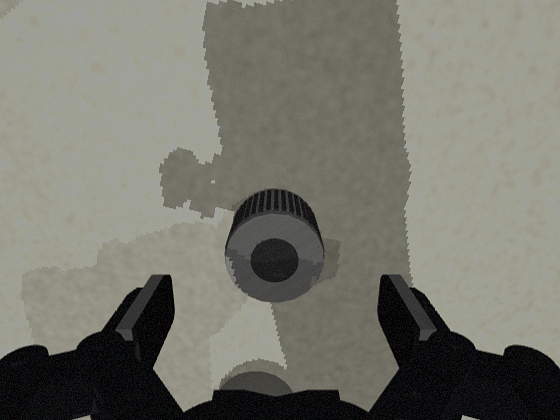

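The picture shows the fingertips hanging about 30 mm behind the reported TCP, so the pads really stand 31 mm higher than stated. The cap at (274,257) hasn't moved. I'll go lower by that amount and grip.

```bash
python3 -m pendant '[[0,0,0.5,0,0,0,1],[0,0,0.9,0,0,0,1],[0,0,1.14,0,0,0,1],[0,0,1.14,0,0,0,0.6],[0,0,1.14,0,0,0,0.2],[0,0,1.14,0,0,0,0],[0,0,1.14,0,0,0,-0.1],[0,0,1.14,0,0,0,-0.3],[0,0,1.14,0,0,0,-0.3],[0,0,1.14,0,0,0,-0.3]]' 70; python3 w.py w5
```

```text
clock: 8.85
position: [0.6159, 0.075, -0.0097]
ee_rot: [0.991, 0.131, 0.001, -0.0]
ft_force: [-0.8, -0.1, 6.5]
grip_width: 0.564
grasp_force: 72.8
8.85 [ 0.61586638  0.0750184  -0.00972719] [ 9.91445765e-01  1.30516540e-01  8.53511334e-04 -5.96224829e-06] [ 0.24  0.6  -0.56  1.66  0.37  0.99 -1.76]
[0.6936664  0.0945733  0.15098451] 357.66548760798787 [0.3050133  0.08262915 0.94875672]
cap 0.59 [274. 268.] [0.6152 0.0743 0.    ]
cap_top 0.62 [276. 333.] [0.6146 0.0729 0.046 ]
cap 0.94 [205. 220. 345. 393.]
0.04 13993 [0.6175 0.074  0.0459] circ [0.6143 0.0738 0.0259]
0.016 847 [0.6362 0.0799 0.0202] circ [0.622  0.0753 0.0243]
```

Gripped at 0.564 with 73 N. Lift and carry above the spigot.

```bash
python3 -m pendant '[[0,0,-1,0,0,0,-0.3],[0,0,-2,0,0,0,-0.3],[-0.4,0.47,-2.6,0,0,0,-0.3],[-1.2,1.4,-2.6,0,0,0,-0.3],[-2,2.33,-2.6,0,0,0,-0.3],[-2.8,3.27,-2.6,0,0,0,-0.3],[-3.5,4.05,-2.6,0,0,0,-0.3],[-4.03,4.67,-2.6,0,0,0,-0.3],[-4.03,4.67,-2.6,0,0,0,-0.3],[-4.03,4.67,-2.6,0,0,0,-0.3]]'; python3 w.py w6
```

```text
clock: 10.5
position: [0.481, -0.2023, 0.1191]
ee_rot: [0.991, 0.131, 0.0, -0.0]
ft_force: [0.2, 0.9, -2.6]
grip_width: 0.563
grasp_force: 73.6
10.5 [ 0.48101386 -0.20229768  0.11913587] [ 9.91424443e-01  1.30681077e-01  2.64827300e-05 -1.67727160e-04] [ 0.78  0.22 -0.52  1.83  0.12  1.12 -1.09]
[ 0.55907233 -0.1827338   0.27969566] 357.66548760798787 [0.30663764 0.08261029 0.94823462]
stand 0.9 [273. 192.] [ 0.4799 -0.2019  0.    ]
cap 0.78 [278. 269.] [ 0.4122 -0.2241  0.    ]
cap_top 0.74 [274. 332.] [ 0.3832 -0.2289  0.046 ]
stand 0.7 [190. 102. 369. 261.]
0.04 1628 [ 0.5001 -0.1962  0.0447] circ [ 0.4809 -0.2029  0.0311]
0.056 1844 [ 0.4922 -0.1974  0.0598] circ [ 0.4808 -0.2028  0.0251]
0.016 14035 [ 0.5083 -0.1855  0.0198] circ [ 0.4816 -0.2024  0.0812]
cap 0.74 [208. 221. 345. 392.]
```

View pics/w6.png

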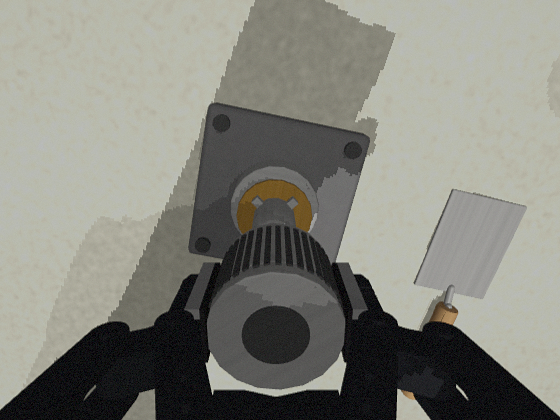

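```bash
python3 - <<'E'
from h import *
d=np.load('d.npy'); m=np.zeros_like(d,bool); m[225:395,203:350]=1
p=pts('wrist',d,m); q=p[(p[:,2]>.165)&(p[:,2]<.185)]; z=np.median(q[:,2]); q=p[abs(p[:,2]-z)<.0025]
print(z,circ(q),np.median(q,0)); e=q[:,:2]
print(e.min(0),e.max(0))
E
```

```text
0.17482063269074716 (0.48035192489624023, -0.20413100719451904, 0.02779817394912243) [ 0.48179566 -0.2037653   0.17491532]
[ 0.45391218 -0.23131224] [ 0.5045326  -0.17679083]
```

The picture shows the cap at (275,330) held upright over the spigot, with pins at (257,203) and (291,203). The cap is within about 1 mm of the axis. Descend with a 1 mm correction to just above the pins.

```bash
python3 -m pendant '[[0.02,0.01,0.3,0,0,0,-0.3],[0.02,0.01,0.6,0,0,0,-0.3],[0.02,0.01,0.7,0,0,0,-0.3],[0.02,0.01,0.8,0,0,0,-0.3],[0.02,0.01,0.9,0,0,0,-0.3],[0.02,0.01,1.0,0,0,0,-0.3],[0.02,0.01,1.1,0,0,0,-0.3],[0.02,0.01,1.15,0,0,0,-0.3],[0.02,0.01,1.2,0,0,0,-0.3],[0.02,0.01,1.2,0,0,0,-0.3]]'
```

```text
clock: 12.15
position: [0.4824, -0.2024, 0.0591]
ee_rot: [0.991, 0.131, 0.0, -0.0]
ft_force: [2.2, 5.1, -3.7]
grip_width: 0.566
grasp_force: 73.8
```

```bash
python3 -m pendant '[[0,-0.01,0.07,0,0,0,-0.3],[0,-0.01,0.13,0,0,0,-0.3],[0,-0.01,0.13,0,0,0.5,-0.3],[0,-0.01,0.13,0,0,1,-0.3],[0,-0.01,0.13,0,0,1.5,-0.3],[0,-0.01,0.13,0,0,2,-0.3],[0,-0.01,0.13,0,0,2.5,-0.3],[0,-0.01,0.13,0,0,3,-0.3],[0,-0.01,0.13,0,0,3.5,-0.3],[0,-0.01,0.13,0,0,3.5,-0.3]]'; python3 -c "
from h import *
o=manip.get_obs();print(np.round(o['joint_pos'],2),np.round(o['torque'],2),o['position'],np.degrees(R.from_quat(o['ee_rot']).as_euler('xyz')))"
```

```text
clock: 13.4
position: [0.4832, -0.2032, 0.0549]
ee_rot: [0.994, -0.114, 0.001, 0.001]
ft_force: [-5.4, 5.5, 19.7]
grip_width: 0.567
grasp_force: 75.9
[ 0.69  0.3  -0.43  1.89  0.15  0.99 -1.6 ] [ 1.32  1.12 -0.06] [ 0.48315984 -0.20315611  0.05490985] [ 1.79934547e+02 -1.57413998e-01 -1.30581182e+01]
```

```bash
python3 -m pendant '[[-0.02,-0.01,0,0,0,0.5,-0.3],[-0.02,-0.01,0,0,0,1,-0.3],[-0.02,-0.01,0,0,0,1.5,-0.3],[-0.02,-0.01,0,0,0,2,-0.3],[-0.02,-0.01,0,0,0,2.5,-0.3],[-0.02,-0.01,0,0,0,3,-0.3],[-0.02,-0.01,0,0,0,3.5,-0.3],[-0.02,-0.01,0,0,0,3.5,-0.3],[-0.02,-0.01,0,0,0,3.5,-0.3],[-0.02,-0.01,0,0,0,3.5,-0.3]]'; python3 -c "
from h import *
o=manip.get_obs();print(np.round(o['joint_pos'],2),np.round(o['torque'],2),o['position'],np.degrees(R.from_quat(o['ee_rot']).as_euler('xyz')))"
```

```text
clock: 14.65
position: [0.4825, -0.2038, 0.0549]
ee_rot: [0.936, -0.351, 0.002, 0.001]
ft_force: [-2.8, 0.4, 17.0]
grip_width: 0.565
grasp_force: 75.6
[ 0.63  0.28 -0.36  1.89  0.12  0.98 -2.07] [ 0.23  0.61 -0.01] [ 0.48251136 -0.20382877  0.05493075] [179.99422142  -0.26394921 -41.05678826]
```

```bash
python3 -m pendant '[[-0.01,0.01,0,0,0,0.5,-0.3],[-0.01,0.01,0,0,0,1,-0.3],[-0.01,0.01,0,0,0,1.5,-0.3],[-0.01,0.01,0,0,0,2,-0.3],[-0.01,0.01,0,0,0,2.5,-0.3],[-0.01,0.01,0,0,0,3,-0.3],[-0.01,0.01,0,0,0,3.3,-0.3],[-0.01,0.01,0,0,0,3.3,-0.3],[-0.01,0.01,0,0,0,3.3,-0.3],[-0.01,0.01,0,0,0,3.3,-0.3]]'; python3 -c "
from h import *
o=manip.get_obs();print(np.round(o['joint_pos'],2),np.round(o['torque'],2),o['position'],np.degrees(R.from_quat(o['ee_rot']).as_euler('xyz')))"
```

```text
clock: 15.9
position: [0.4803, -0.2025, 0.0527]
ee_rot: [0.832, -0.555, 0.0, 0.0]
ft_force: [0.7, -0.3, -3.9]
grip_width: 0.564
grasp_force: 73.7
[ 0.58  0.28 -0.3   1.9   0.1   0.98 -2.51] [-0.19 -0.39 -0.02] [ 0.48026222 -0.20253102  0.05266294] [ 1.79991152e+02 -3.09872945e-02 -6.73900720e+01]
```

It dropped through. Push home.

```bash
python3 -m pendant '[[0,0,0.05,0,0,0,-0.3],[0,0,0.1,0,0,0,-0.3],[0,0,0.15,0,0,0,-0.3],[0,0,0.2,0,0,0,-0.3],[0,0,0.23,0,0,0,-0.3],[0,0,0.25,0,0,0,-0.3],[0,0,0.25,0,0,0,-0.3],[0,0,0.25,0,0,0,-0.3],[0,0,0.25,0,0,0,-0.3],[0,0,0.25,0,0,0,-0.3]]'; python3 w.py w7;python3 - <<'E'
from h import *
o=manip.get_obs();print(o['ft_force'],o['torque'])
d=np.load('d.npy'); m=np.zeros_like(d,bool); m[225:395,203:350]=1
p=pts('wrist',d,m); q=p[(p[:,2]>.085)&(p[:,2]<.112)]; print(np.median(q,0))
E
```

```text
clock: 17.15
position: [0.4805, -0.2024, 0.043]
ee_rot: [0.832, -0.555, 0.0, 0.0]
ft_force: [-16.2, 3.9, 37.0]
grip_width: 0.563
grasp_force: 77.8
17.15 [ 0.48048513 -0.2024498   0.04304962] [ 8.31873163e-01 -5.54965390e-01  4.65658542e-04  4.89358076e-04] [ 0.57  0.29 -0.3   1.91  0.1   0.96 -2.52]
[ 0.51101928 -0.27913524  0.20371495] 357.66548760798787 [ 0.121911   -0.29104023  0.94891164]
stand 0.61 [273. 225.] [ 0.4816 -0.2043  0.    ]
cap 0.8 [276. 269.] [ 0.4684 -0.1777  0.    ]
cap_top 0.69 [276. 332.] [ 0.4639 -0.1663  0.046 ]
stand 0.81 [148.  99. 415. 301.]
0.04 2641 [ 0.4915 -0.2245  0.0446] circ [ 0.4813 -0.2051  0.0306]
0.016 22345 [ 0.504  -0.2357  0.0197] circ [ 0.4807 -0.2036  0.0823]
cap 0.61 [207. 220. 346. 394.]
0.086 1789 [ 0.4889 -0.2249  0.092 ] circ [ 0.4791 -0.2037  0.0259]
0.056 337 [ 0.489  -0.2255  0.0599] circ [ 0.4836 -0.2147  0.0223]
[-15.84682554   3.96846831  37.4521331 ] [0.91326328 3.2823614  0.05107249]
[ 0.48112616 -0.20788623  0.0987401 ]
```

View pics/w7.png

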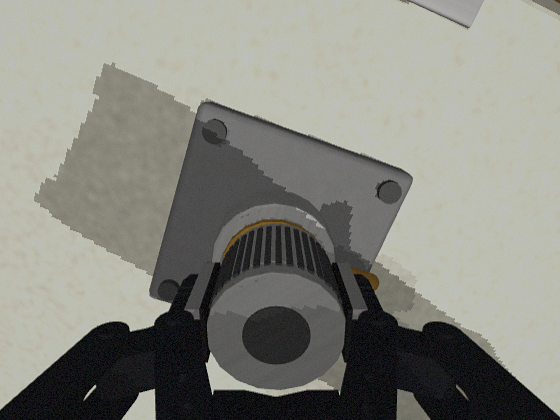

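The cap is flush on the seat with its top at about 0.0987 m (home is 0.099). I'll ease the side load a little, then check.

```bash
python3 -m pendant '[[-0.01,0.02,-0.01,0,0,0,-0.3],[-0.01,0.02,-0.02,0,0,0,-0.3],[-0.01,0.02,-0.02,0,0,0,-0.3],[-0.01,0.02,-0.02,0,0,0,-0.3],[-0.01,0.02,-0.02,0,0,0,-0.3],[-0.01,0.02,-0.02,0,0,0,-0.3],[-0.01,0.02,-0.02,0,0,0,-0.3],[-0.01,0.02,-0.02,0,0,0,-0.3],[-0.01,0.02,-0.02,0,0,0,-0.3],[-0.01,0.02,-0.02,0,0,0,-0.3]]'
```

```text
clock: 18.8
position: [0.4805, -0.2024, 0.0431]
ee_rot: [0.832, -0.555, 0.001, -0.0]
ft_force: [-3.3, 0.7, 18.0]
grip_width: 0.568
grasp_force: 75.6
```

Still home (z 0.0431), with 18 N down and low side force.

```bash
python3 -c "
from workcell import manip
print(manip.hand_in())"
```

```text
the job is handed in; nothing more can be done
None
```

The job is handed in at 18.8 s: the cap dropped over the pins and is held home against the spring with about 18 N, and no bystander was touched in any move; the verdict was not shown.

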